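Strip the shelf bracket off its stud and lay the parts out

ROBOT

A 6-joint arm with a two-finger parallel gripper is mounted at the origin on the work surface. World frame = base frame: x ahead of the robot, y to its left, z up, the work surface at z = 0. Lengths are in m, angles in rad, forces in N, time in s.
With the tool pointing down it reaches from about 0.3 to 0.875 m from the base axis. Payload 6.4 kg.
Tool frame: the origin (TCP) lies midway between the tips of the shut fingers; the grasp point (between the pads) lies 19 mm behind it (ctrl.pinch_z is the distance from the TCP to the grasp point, in m); z points along the fingers, y is the line along which they close (so a half turn about z gives the same grasp; the last joint's range is limited). The gripper opens to 85 mm and grips with 20 to 120 N. Pads are 22 mm wide; open, the fingers measure 114 mm over their backs; the gripper's body (76 mm by 85 mm) begins 54 mm behind the grasp point. The pads swing forward as they close: fully open they stand 13 mm farther back than shut.
Start: joints at [-1.345, 0.181, 1.607, -0, 1.354, -0.206], TCP at [0.241, -0.522, 0.231] pointing down, gripper open.
Joint ranges: [-2.99, 2.99], [-0.89, 2.07], [0.3, 2.58], [-1.14, 4.28], [0, 2.63], [-3.12, 3.12]. Speed limits (rad/s): [2.57, 2.57, 3.01, 3.14, 3.14, 3.14].

INTERFACE

Orientations are given as a unit quaternion [w, x, y, z].
In Python, from bench import ctrl gives the robot as it stands.
- The arm moves only by the tool apply_moves, never from a script. Its argument "moves" is a list of rows, each an object with "jaw": the opening, from 0 (shut) to 1 (fully open); "offset": the shift along the tool's x, y, z in mm, a list of three; "rot": the turn, a rotation vector about the tool's x, y, z in degrees, a list of three. In form: [{"jaw": jaw, "offset": [dx, dy, dz], "rot": [ax, ay, az]}, ...]. A call has exactly 5 rows; each row shifts and turns the commanded pose from where the row before left it, along the tool's axes as they then stand; what a row does not reach is not made up. A row lasts 1/8 s, in which the tool goes at most 62.5 mm and 10.7 degrees, less where a joint would pass 70% of its speed; a pose out of reach is approached as far as the arm can. A call is refused whole if a number of a shift passes 62.5 or a number of a turn 10.7, either way. A call with a gripper value outside its range is refused whole. The fingers move at their own pace and stop on an object; the grip force is fixed at half the most. Time passes only in rows, so rows that do not move let the fingers close, or fill a call up. It gives the time, the measured TCP pose, the force, the opening and the grip force at its end, in the units of the state.
- ctrl.get_obs(): the state, without advancing time (a new reading comes with each control period).
- ctrl.camera(name): name is "scene" or "top" or "wrist"; returns (picture, depth): 420x560x3 uint8, red, green, blue; 420x560 float32, m along the optical axis (not along the pixel's ray), 0 where there is no reading.
- ctrl.camera_params(name): a dict with "K" (3x3 intrinsics, pixels), "cam_to_world" (4x4, takes a point from camera to world coordinates); the wrist camera has in their place "mount" (4x4, takes a point from camera to tool coordinates, whose origin is the TCP and whose axes are the flange's). Camera axes: x right, y down, z forward; pixel columns grow to the right and rows downward; lengths in m; the calibration is good to about 2 mm. A picture is of the moment at which its call begins: read the wrist's pose just before it. camera_params takes no time and is no camera call.
- ctrl.hand_in(): hands the job in; it is judged then, once.
Trained networks look in the newest picture that a camera, given by its name, has taken for a name from the list of things; names that differ only in an ending like _2 or _b are one class to them, and where a whole thing is asked for, a point or a joint stands for the part that bears it (a point fixed in the world has none). Each returns a list of dicts, best first, with "score" (0 to 1); they miss things now and then, are a little off and sometimes report something else, mostly with a low value. They report only what shows in the picture. A call takes as long as a camera call. They do not tell look-alikes from the thing itself.
- ctrl.outline_of(camera, target): "region" (420x560 bool, what is visible of it) and "position" ([column, row] in pixels, amid what is visible of it).
The state is a dict: "time_s": time; "q": joint angles; "dq": joint speeds; "joint_efforts": joint torques, N m; "eef_pos": TCP position; "eef_rot": TCP orientation; "wrist_force": force on the tool from outside, world axes, zero at the start; "torque": the same for the moment, N m; "opening": opening from 0.0 (shut) to 1.0 (fully open); "grasp_force": force on a finger pad.
Only numpy, scipy, OpenCV 4.12 (cv2) and the standard library are available. Lean on these libraries where they do the work, as an engineer would, in place of code of your own. Each camera call takes 0.05 s, during which the arm holds its last target. There are 200 camera calls.

TASK

On the laundry counter a shelf bracket is held on the upright stud of a fixing plate by a spacer and a slack wing nut. Lift them off one by one and lay them out: the wing nut flat in the middle of the steel dish, then the spacer flat on the grey mat half-way between the dish and the cork pad, then the bracket flat on the middle of the cork pad and lengthwise along it. Last, stand the black cap over the bare stud, fully down, and leave the blue tin where it is.

Things in the scene. Friction and masses are not known exactly. Their poses are not given: they have to be found in the camera images.
- nut_mid (a point): Brass wing nut, on the spacer on the stud. Round hub 28 mm across, 16 mm high, through bore 18 mm; two wings 8 mm thick along its x axis, 65 mm over both, rising to 28 mm above its underside. No working thread: it lifts straight off. The point is on the bore's axis, 8 mm above the underside; z is up the bore. 60 g, as all weights here give or take 30 percent.
- spacer_mid (a point): Black plastic ring (spacer), 40 mm outside, bore 18 mm, 12 mm high, at the start on the stud between bracket and wing nut. The point is its centre, 6 mm above the underside; z is up the bore. 50 g.
- bracket_mid (a point): Aluminium bracket, lowest on the stud: flat bar 110 mm long (its x axis), 32 mm wide (y), 10 mm thick, with an 18 mm hole in its middle; at its +x end, 55 to 63 mm from the hole, an upturned lip rising to 36 mm above the underside. The point is the centre of the hole, 5 mm above the underside; z is up. It can be gripped across its width at the hole, over the stud. 140 g.
- cap_mid (a point): Black plastic round cap, 34 mm across, 52 mm high, top closed, standing on its open end on the counter; bore 22 mm, 47 mm deep from below. The point is on its axis half-way up (26 mm above its lower rim); z is up. 35 g. It stands on the left or the right of the counter.
- plate: Grey fixing plate 130 x 70 x 8 mm, fixed to the counter; in its middle a boss 30 mm across, top 16 mm above the counter, and on it the upright stud, 12 mm thick, tip at 60 mm. Origin: on the stud's axis at the counter. Undersides at the start: bracket (on the boss) at 16 mm, spacer on it at 26 mm, wing nut on that at 38 mm. The cap fully down has its lower rim on the boss, at 16 mm.
- mat: Grey plastic mat 150 x 390 mm (x, y), 3 mm thick, fixed on the counter; the dish stands near one end of it, the cork pad lies near the other. Origin: its centre, at its underside (the counter). Its centre is half-way between dish and pad, to within 4 mm.
- dish: Round shallow steel dish, fixed on the mat: 104 mm across at the rim, 92 mm at the foot, walls 3 mm, 14 mm high, inner floor 3 mm above its underside and 86 mm across. Origin: its centre at its underside (the mat's top, 3 mm above the counter).
- pad: Cork pad 130 mm (its x axis) x 60 mm (y) x 4 mm, fixed on the mat. Origin: its centre at its underside, 3 mm above the counter; its top is 7 mm above the counter.
- tin: Bystander: round blue tin with a steel lid, 68 mm across, 42 mm high, loose; it stands on the other side of the counter from the cap. Origin: centre of its underside.
Not all that is in view belongs to the job. Leave any purple look-alike of the part that bears nut_mid alone. Of the things shaped like the part that bears cap_mid, the black one is meant.

How it is judged:
On the way, in this order (a step that is already met when the one before it is completed fails the run):
1. the wing nut lies flat in the middle of the dish, let go (horizontal distance between nut_mid and dish below 0.015 m and height (world z) of nut_mid between 0.011 and 0.018 m and linear speed of nut below 0.02 m/s and angle between nut_mid's own z axis and vertical below 0.12 rad and contact force between nut and the fingers below 0.1 N), for 0.2 s.
2. the spacer lies flat on the mat half-way between dish and pad, let go (horizontal distance between spacer_mid and mat below 0.018 m and height (world z) of spacer_mid between 0.006 and 0.013 m and linear speed of spacer below 0.02 m/s and angle between spacer_mid's own z axis and vertical below 0.12 rad and contact force between spacer and the fingers below 0.1 N), for 0.2 s.
3. the bracket lies flat on the pad, lengthwise along it, let go (horizontal distance between bracket_mid and pad below 0.015 m and angle between the x axis of bracket_mid and the x axis of pad, either way round below 0.2 rad and height (world z) of bracket_mid between 0.009 and 0.016 m and linear speed of bracket below 0.02 m/s and angle between bracket_mid's own z axis and vertical below 0.12 rad and contact force between bracket and the fingers below 0.1 N), for 0.2 s.
4. the cap stands over the stud, down on the boss, let go (horizontal distance between cap_mid and plate below 0.008 m and height (world z) of cap_mid between 0.038 and 0.046 m and linear speed of cap below 0.02 m/s and angle between cap_mid's own z axis and vertical below 0.12 rad and contact force between cap and the fingers below 0.1 N), for 0.2 s.
At the end, for the whole second after the job is handed in: Nut flat in the dish, spacer flat on the mat half-way between dish and pad, bracket flat on the pad, lip up, each within 15 mm (spacer 18) of the middle, bracket along the pad within 0.2 rad; cap upright over the stud, rim on the boss; all level within 0.12 rad, let go, at rest (all of step 1 and all of step 2 and all of step 3 and all of step 4); the robot touches nothing.
It fails at once if the tin is moved by more than 15 mm (distance of tin from where it was at the start of the episode above 0.015 m).
It also fails if it takes over 112 s, if anything falls off the work surface, if the arm or the gripper's body presses on something with over 40 N, if the wrist force passes 120 N, or if a joint passes its speed limit or range.

## Working session

There is one attempt and no reset: what is moved stays moved. The work goes in short steps, Python scripts to look and compute and a tool call to move; the robot and the scene stay as the last step left them, time stands still between calls to the robot, and variables do not carry over. Pictures are saved under pics/ and viewed, at most 14 in all, crops included, and the job is handed in when it is done.

Besides the shell and the picture viewer there is one more tool, called after "Request:" by a JSON object that holds its "op" and its "data". apply_moves: Moves the arm, as the interface text tells. Its arguments: {"type":"object","properties":{"moves":{"type":"array"}},"required":["moves"]}

```bash
mkdir -p pics; ls; python3 - <<'E'
from bench import ctrl
import cv2
for n in ("top","scene"):
    im,d=ctrl.camera(n); cv2.imwrite(f"pics/{n}0.png",im[:,:,::-1])
    p=ctrl.camera_params(n); print(n,p["K"].tolist(),p["cam_to_world"].round(3).tolist())
print(ctrl.camera_params("wrist")["mount"].round(4).tolist(),ctrl.pinch_z)
o=ctrl.get_obs();print(o["time_s"],o["eef_pos"],o["eef_rot"])
E
```

```text
pics
top [[382.430293763458, 0.0, 282.02220488705063], [0.0, 382.430293763458, 212.40173343260108], [0.0, 0.0, 1.0]] [[0.002, -0.994, 0.108, 0.462], [-1.0, -0.001, 0.004, -0.003], [-0.004, -0.108, -0.994, 0.895], [0.0, 0.0, 0.0, 1.0]]
scene [[409.02840183723214, 0.0, 277.41120423845683], [0.0, 409.02840183723214, 206.87936150625805], [0.0, 0.0, 1.0]] [[-0.344, 0.747, -0.569, 0.989], [0.939, 0.265, -0.221, 0.178], [-0.014, -0.61, -0.792, 0.674], [0.0, 0.0, 0.0, 1.0]]
[[-0.0012, -0.9605, -0.2781, 0.0716], [1.0, -0.0011, -0.0002, 0.001], [-0.0001, -0.2781, 0.9605, -0.1424], [0.0, 0.0, 0.0, 1.0]] 0.0187
0.1 [ 0.24057041 -0.52171755  0.23047332] [-7.88549520e-04  9.76777713e-01  2.14253770e-01 -4.57967039e-06]
```

View pics/top0.png

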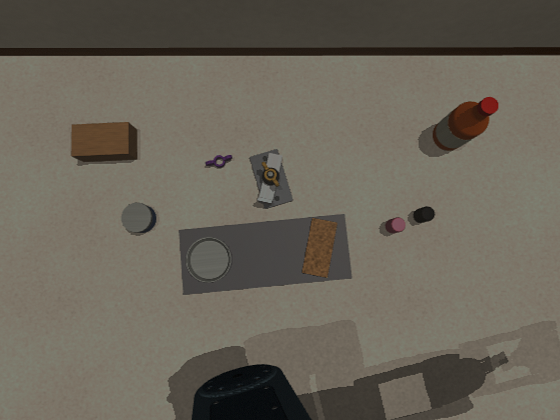

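View pics/scene0.png

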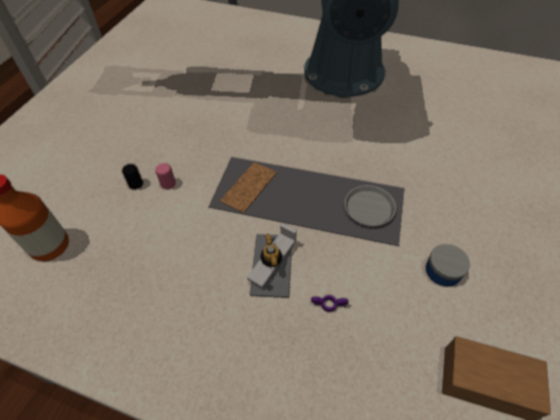

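The top view shows the brass nut, spacer and bracket on the stud at (270,175), and a purple look-alike nut at (219,161). The black cap is at (424,214) with a pink look-alike at (396,225). The tin is at (138,218), the dish at (209,260) and the pad at (319,248). The brass nut and the black cap fit the description. I'll measure them and confirm in a crop.

```bash
cat > h.py <<'E'
from bench import ctrl
import cv2, numpy as np
from scipy.spatial.transform import Rotation as R
def pose():
    o=ctrl.get_obs(); T=np.eye(4); q=o["eef_rot"]
    T[:3,:3]=R.from_quat([q[1],q[2],q[3],q[0]]).as_matrix(); T[:3,3]=o["eef_pos"]; return T
def shoot(n,save=None):
    T=pose(); im,d=ctrl.camera(n); p=ctrl.camera_params(n)
    C=T@p["mount"] if n=="wrist" else p["cam_to_world"]
    if save: cv2.imwrite(save,im[:,:,::-1])
    v,u=np.mgrid[:420,:560]; K=p["K"]
    P=np.stack([(u-K[0,2])/K[0,0]*d,(v-K[1,2])/K[1,1]*d,d],-1)@C[:3,:3].T+C[:3,3]
    P[d==0]=np.nan
    return im,P,C,K
def onplane(uv,z,C,K):
    r=C[:3,:3]@np.array([(uv[0]-K[0,2])/K[0,0],(uv[1]-K[1,2])/K[1,1],1]); return C[:3,3]+r*(z-C[2,3])/r[2]
def rect(pts):
    (c,s,a)=cv2.minAreaRect((pts[:,:2]*1000).astype(np.float32)); b=cv2.boxPoints((c,s,a))
    e=[b[1]-b[0],b[2]-b[1]]; l=max(e,key=np.linalg.norm)
    return np.round(c,1),np.round(s,1),round(np.degrees(np.arctan2(l[1],l[0]))%180,1)
def go(xy,z,yaw=None):
    "offset in tool axes to reach world point; turn about tool z so tool y lies along yaw (deg, mod 180)"
    T=pose(); d=T[:3,:3].T@(np.array([*xy,z])-T[:3,3])*1000
    ty=np.degrees(np.arctan2(T[1,1],T[0,1])); print("tool offset mm",d.round(1),"tool y at",ty.round(1),"tilt",np.degrees(np.arccos(-T[2,2])).round(2))
    if yaw is not None: print("turn about tool z",-((yaw-ty+90)%180-90))
E
python3 - <<'E'
from h import *
im,P,C,K=shoot("top")
for t in ["nut_mid","spacer_mid","bracket_mid","cap_mid","plate","mat","dish","pad","tin"]:
    for r in ctrl.outline_of("top",t)[:3]:
        if r["score"]<.2: continue
        pts=P[r["region"]]; pts=pts[~np.isnan(pts[:,0])]
        print(t,round(r["score"],2),np.round(r["position"]),len(pts),"med",np.median(pts,0).round(3),"zmax",pts[:,2].max().round(3),"rect",*rect(pts))
a=cv2.resize(im[130:230,180:320],None,fx=4,fy=4,interpolation=2); b=cv2.resize(im[190:240,370:450],(560,350),interpolation=2)[:200]
b=cv2.resize(im[195:240,370:450],(320,180),interpolation=2); b=cv2.copyMakeBorder(b,0,0,0,240,0)
cv2.imwrite("pics/crop1.png",np.vstack([a,b])[:,:,::-1])
E
```

```text
nut_mid 0.63 [269. 174.] 183 med [0.642 0.03  0.056] zmax 0.069 rect [643.7  27.8] [67.2 26.1] 14.1
nut_mid 0.51 [219. 157.] 137 med [0.681 0.146 0.017] zmax 0.031 rect [679.7 146.8] [25.6 54.1] 127.6
bracket_mid 0.61 [269. 186.] 523 med [0.617 0.028 0.027] zmax 0.063 rect [639.5  30.3] [ 39.2 124.2] 167.9
cap_mid 0.74 [424. 216.] 267 med [ 0.55  -0.316  0.05 ] zmax 0.055 rect [ 550.7 -321.2] [30.5 31.8] 177.7
cap_mid 0.65 [397. 224.] 225 med [ 0.528 -0.251  0.051] zmax 0.056 rect [ 527.9 -255.1] [31.1 31. ] 38.0
plate 0.87 [268. 175.] 827 med [0.635 0.019 0.009] zmax 0.064 rect [639.4  26.8] [130.4  68. ] 18.0
mat 0.92 [266. 253.] 7658 med [0.464 0.038 0.004] zmax 0.018 rect [462.6  39.9] [151.5 391.6] 95.6
dish 0.87 [206. 260.] 1659 med [0.45  0.17  0.007] zmax 0.021 rect [449.2 170.9] [103.3 104.5] 91.8
pad 0.81 [318. 249.] 1425 med [ 0.476 -0.087  0.007] zmax 0.013 rect [478.  -86.9] [ 60.4 129.3] 168.8
pad 0.46 [207. 260.] 1635 med [0.45  0.17  0.008] zmax 0.021 rect [451.2 169.2] [104.5 102.1] 40.1
tin 0.87 [141. 220.] 871 med [0.543 0.322 0.043] zmax 0.047 rect [546.4 337.2] [88.2 67.6] 77.0
```

View pics/crop1.png

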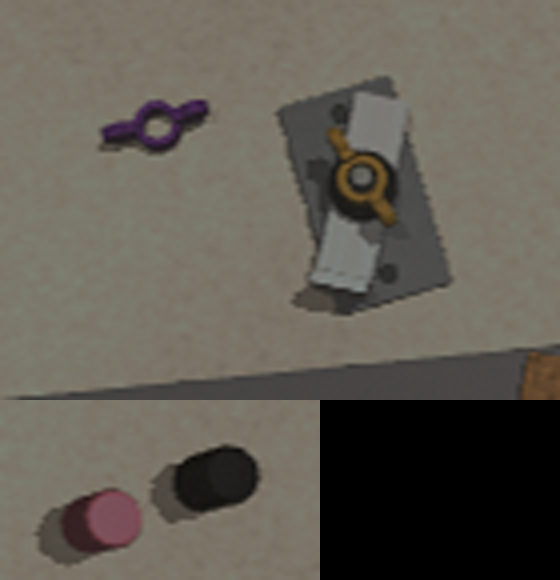

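The crop confirms the targets: the brass nut on the stud at about (270,175), and the black cap at (424,214). The purple nut and pink cap are decoys. The bracket's lip points toward the robot.

```bash
python3 - <<'E'
from h import *
T=pose();print(T.round(3).tolist());go((0.643,0.028),0.19,122)
E
```

```text
[[0.908, 0.418, 0.0, 0.241], [0.418, -0.908, -0.0, -0.522], [0.0, 0.0, -1.0, 0.231], [0.0, 0.0, 0.0, 1.0]]
tool offset mm [ 595.7 -331.4   41.3] tool y at -65.3 tilt 0.0
turn about tool z -7.262060903689189
```

Request:
{"op": "apply_moves", "data": {"moves": [{"jaw": 1, "offset": [40, -22, 0], "rot": [0, 0, 0]}, {"jaw": 1, "offset": [40, -22, 0], "rot": [0, 0, 0]}, {"jaw": 1, "offset": [40, -22, 0], "rot": [0, 0, 0]}, {"jaw": 1, "offset": [40, -22, 0], "rot": [0, 0, 0]}, {"jaw": 1, "offset": [40, -22, 0], "rot": [0, 0, 0]}]}}

```text
time_s: 1.23
eef_pos: [0.377, -0.3375, 0.2315]
eef_rot: [0.0, 0.977, 0.214, 0.0]
wrist_force: [0.6, -0.1, -0.3]
opening: 1.005
grasp_force: 0.0
```

Request:
{"op": "apply_moves", "data": {"moves": [{"jaw": 1, "offset": [40, -22, 0], "rot": [0, 0, 0]}, {"jaw": 1, "offset": [40, -22, 0], "rot": [0, 0, 0]}, {"jaw": 1, "offset": [40, -22, 0], "rot": [0, 0, 0]}, {"jaw": 1, "offset": [40, -22, 0], "rot": [0, 0, 0]}, {"jaw": 1, "offset": [40, -22, 0], "rot": [0, 0, 0]}]}}

```text
time_s: 1.85
eef_pos: [0.5127, -0.1538, 0.2315]
eef_rot: [0.0, 0.977, 0.214, 0.0]
wrist_force: [0.1, -0.3, -0.1]
opening: 0.999
grasp_force: 0.0
```

Request:
{"op": "apply_moves", "data": {"moves": [{"jaw": 1, "offset": [40, -22, 10], "rot": [0, 0, 0]}, {"jaw": 1, "offset": [40, -22, 10], "rot": [0, 0, 0]}, {"jaw": 1, "offset": [40, -22, 10], "rot": [0, 0, 0]}, {"jaw": 1, "offset": [40, -22, 10], "rot": [0, 0, 0]}, {"jaw": 1, "offset": [36, -22, 0], "rot": [0, 0, -7.3]}]}}

```text
time_s: 2.48
eef_pos: [0.6441, 0.0284, 0.1901]
eef_rot: [-0.0, 0.961, 0.277, -0.001]
wrist_force: [0.8, -1.1, -0.3]
opening: 0.999
grasp_force: 0.0
```

```bash
python3 - <<'E'
from h import *
im,P,C,K=shoot("wrist","pics/w1.png")
go((0.643,0.028),0.19,122)
z=P[:,:,2]
for t in ["nut_mid","spacer_mid","bracket_mid","plate"]:
    for r in ctrl.outline_of("wrist",t)[:2]:
        if r["score"]<.2: continue
        pts=P[r["region"]]; pts=pts[~np.isnan(pts[:,0])]
        print(t,round(r["score"],2),np.round(r["position"]),len(pts),"med",np.median(pts,0).round(3),"zmax",pts[:,2].max().round(3),"rect",*rect(pts))
        if t=="nut_mid":
            q=pts[pts[:,2]>.0615]; print("wing/top",rect(q), q.mean(0)); 
E
```

```text
tool offset mm [-5.1  2.1  0.7] tool y at -57.3 tilt 0.17
turn about tool z 0.7125274252752547
nut_mid 0.98 [184.  90.] 849 med [0.679 0.153 0.016] zmax 0.029 rect [680.7 151.1] [27.1 65.7] 91.2
wing/top (array([0., 0.]), array([0., 0.]), np.float32(0.0)) [nan nan nan]
nut_mid 0.74 [ 77. 268.] 6140 med [0.445 0.173 0.006] zmax 0.019 rect [450.9 169. ] [102.3 103.3] 177.0
wing/top (array([0., 0.]), array([0., 0.]), np.float32(0.0)) [nan nan nan]
spacer_mid 0.92 [286. 189.] 487 med [0.647 0.031 0.038] zmax 0.065 rect [643.4  26.1] [39.  44.5] 106.6
spacer_mid 0.65 [  4. 124.] 210 med [0.556 0.298 0.004] zmax 0.01 rect [555.3 299.6] [35.9  7.5] 18.2
bracket_mid 0.93 [258. 211.] 2919 med [0.616 0.029 0.026] zmax 0.062 rect [624.9  27. ] [ 43.4 143.1] 170.3
plate 0.72 [273. 169.] 4222 med [0.654 0.04  0.008] zmax 0.062 rect [638.9  26.8] [134.   71.7] 17.6<stdin>:11: RuntimeWarning: Mean of empty slice.
  ret = um.true_divide(
```

View pics/w1.png

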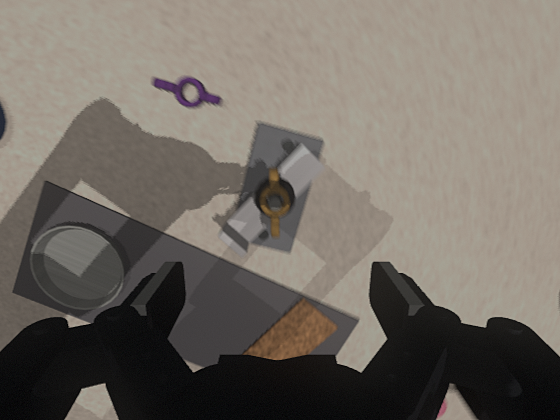

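The wrist view shows the nut at (275,203) with its wings upright in the image, so the jaw is already set across the hub. I'll segment the stack by height for exact numbers.

```bash
python3 - <<'E'
from h import *
im,P,C,K=shoot("wrist")
near=np.hypot(P[...,0]-.643,P[...,1]-.028)<.045
hsv=cv2.cvtColor(im,cv2.COLOR_RGB2HSV); br=(hsv[...,1]>110)&(hsv[...,0]>10)&(hsv[...,0]<30)
a=P[near&(P[...,2]>.044)&br]; print("brass",len(a),rect(a),a[:,2].max())
a=P[near&br&(P[...,2]>.058)]; print("wings",rect(a),a.mean(0))
a=P[near&(P[...,2]>.033)]; print("all>33",rect(a))
a=P[near&(P[...,2]>.021)&(P[...,2]<.029)]; print("brk",rect(a))
go((0.643,0.0275),0.10)
E
```

```text
brass 739 (array([642.7,  31.7]), array([53.7, 52.3]), np.float32(83.1)) 0.28735701029548516
wings (array([642.7,  31.7]), array([53.7, 52.3]), np.float32(83.1)) [0.64345768 0.02867536 0.07502595]
all>33 (array([641.1,  27.7]), array([61.1, 89.5]), np.float32(106.3))
brk (array([642.9,  28.2]), array([35.5, 89.8]), np.float32(167.5))
tool offset mm [ 0.3 -1.4 91.3] tool y at -58.0 tilt 0.03
```

Request:
{"op": "apply_moves", "data": {"moves": [{"jaw": 0.6, "offset": [0, -1, 35], "rot": [0, 0, 0]}, {"jaw": 0.6, "offset": [0, 0, 35], "rot": [0, 0, 0]}, {"jaw": 0.6, "offset": [0, 0, 35], "rot": [0, 0, 0]}, {"jaw": 0.6, "offset": [0, 0, 30], "rot": [0, 0, 0]}, {"jaw": 0.6, "offset": [0, 0, 16], "rot": [0, 0, 0]}]}}

```text
time_s: 3.4
eef_pos: [0.642, 0.0266, 0.0388]
eef_rot: [-0.0, 0.961, 0.275, -0.001]
wrist_force: [0.1, -0.5, -0.4]
opening: 0.604
grasp_force: 0.0
```

Request:
{"op": "apply_moves", "data": {"moves": [{"jaw": 0.4, "offset": [0, 0, 0], "rot": [0, 0, 0]}, {"jaw": 0.3, "offset": [0, 0, 0], "rot": [0, 0, 0]}, {"jaw": 0.2, "offset": [0, 0, 0], "rot": [0, 0, 0]}, {"jaw": 0.2, "offset": [0, 0, 0], "rot": [0, 0, 0]}, {"jaw": 0.2, "offset": [0, 0, 0], "rot": [0, 0, 0]}]}}

```text
time_s: 4.03
eef_pos: [0.644, 0.0277, 0.0413]
eef_rot: [0.0, 0.961, 0.276, 0.001]
wrist_force: [-0.2, 0.0, 3.5]
opening: 0.29
grasp_force: 59.4
```

```bash
python3 - <<'E'
from h import *
go((0.450,0.170),0.10)
E
```

```text
tool offset mm [ -88.9 -223.5  -59. ] tool y at -58.0 tilt 0.09
```

Request:
{"op": "apply_moves", "data": {"moves": [{"jaw": 0.2, "offset": [0, 0, -8], "rot": [0, 0, 0]}, {"jaw": 0.2, "offset": [0, 0, -16], "rot": [0, 0, 0]}, {"jaw": 0.2, "offset": [0, 0, -16], "rot": [0, 0, 0]}, {"jaw": 0.2, "offset": [0, 0, -16], "rot": [0, 0, 0]}, {"jaw": 0.2, "offset": [0, 0, -14], "rot": [0, 0, 0]}]}}

```text
time_s: 4.65
eef_pos: [0.6437, 0.0277, 0.112]
eef_rot: [0.0, 0.961, 0.276, 0.001]
wrist_force: [0.4, -0.2, -0.4]
opening: 0.293
grasp_force: 59.0
```

Request:
{"op": "apply_moves", "data": {"moves": [{"jaw": 0.2, "offset": [-9, -22, 0], "rot": [0, 0, 0]}, {"jaw": 0.2, "offset": [-9, -22, 0], "rot": [0, 0, 0]}, {"jaw": 0.2, "offset": [-9, -22, 0], "rot": [0, 0, 0]}, {"jaw": 0.2, "offset": [-9, -22, 0], "rot": [0, 0, 0]}, {"jaw": 0.2, "offset": [-9, -22, 0], "rot": [0, 0, 0]}]}}

```text
time_s: 5.28
eef_pos: [0.5463, 0.0975, 0.111]
eef_rot: [0.0, 0.961, 0.276, 0.0]
wrist_force: [-0.1, 0.3, -1.0]
opening: 0.288
grasp_force: 59.0
```

Request:
{"op": "apply_moves", "data": {"moves": [{"jaw": 0.2, "offset": [-9, -22, 0], "rot": [0, 0, 0]}, {"jaw": 0.2, "offset": [-9, -22, 0], "rot": [0, 0, 0]}, {"jaw": 0.2, "offset": [-9, -22, 0], "rot": [0, 0, 0]}, {"jaw": 0.2, "offset": [-9, -22, 0], "rot": [0, 0, 0]}, {"jaw": 0.2, "offset": [-9, -22, 0], "rot": [0, 0, 0]}]}}

```text
time_s: 5.9
eef_pos: [0.4494, 0.1672, 0.1106]
eef_rot: [-0.0, 0.961, 0.276, 0.0]
wrist_force: [-0.3, 0.6, -1.3]
opening: 0.29
grasp_force: 59.0
```

```bash
python3 - <<'E'
from h import *
im,P,C,K=shoot("wrist","pics/w2.png")
for t in ["dish","nut_mid","spacer_mid","mat","pad"]:
    for r in ctrl.outline_of("wrist",t)[:1]:
        pts=P[r["region"]]; pts=pts[~np.isnan(pts[:,0])]
        print(t,round(r["score"],2),np.round(r["position"]),len(pts),"med",np.median(pts,0).round(3),"rect",*rect(pts))
go((0.450,0.170),0.010)
E
```

```text
dish 0.88 [276. 203.] 10869 med [0.457 0.175 0.006] rect [454.4 171.6] [ 92.7 101.9] 124.1
nut_mid 0.76 [274. 286.] 3755 med [0.447 0.164 0.123] rect [402.2 133.4] [176.3  35.4] 33.2
spacer_mid 0.43 [274. 286.] 3673 med [0.447 0.164 0.124] rect [420.4 149.5] [128.2  25.2] 29.8
mat 0.6 [393. 237.] 35749 med [0.491 0.071 0.003] rect [463.9  39.1] [150.7 396.7] 95.6
pad 0.56 [525. 321.] 4863 med [ 0.479 -0.078  0.007] rect [483.8 -86.7] [ 62.3 100.5] 168.8
tool offset mm [  1.   -3.7 100.6] tool y at -58.0 tilt 0.06
```

View pics/w2.png

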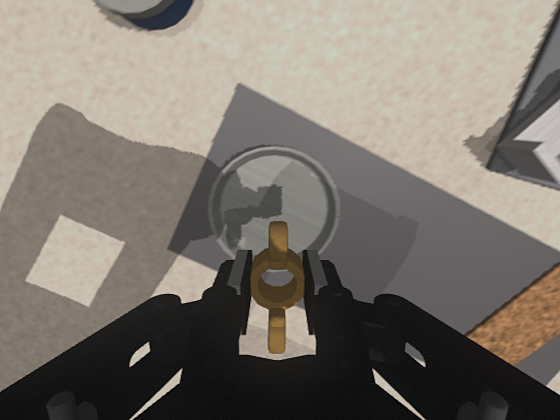

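Request:
{"op": "apply_moves", "data": {"moves": [{"jaw": 0.2, "offset": [1, -4, 25], "rot": [0, 0, 0]}, {"jaw": 0.2, "offset": [0, 0, 30], "rot": [0, 0, 0]}, {"jaw": 0.2, "offset": [0, 0, 25], "rot": [0, 0, 0]}, {"jaw": 0.2, "offset": [0, 0, 15], "rot": [0, 0, 0]}, {"jaw": 0.2, "offset": [0, 0, 5], "rot": [0, 0, 0]}]}}

```text
time_s: 6.82
eef_pos: [0.4489, 0.1701, 0.0095]
eef_rot: [-0.0, 0.961, 0.276, -0.001]
wrist_force: [0.2, -0.4, -0.4]
opening: 0.289
grasp_force: 59.0
```

Request:
{"op": "apply_moves", "data": {"moves": [{"jaw": 0.2, "offset": [0, 0, 1], "rot": [0, 0, 0]}, {"jaw": 0.2, "offset": [0, 0, 0], "rot": [0, 0, 0]}, {"jaw": 0.38, "offset": [0, 0, 0], "rot": [0, 0, 0]}, {"jaw": 0.38, "offset": [0, 0, 0], "rot": [0, 0, 0]}, {"jaw": 0.38, "offset": [0, 0, 0], "rot": [0, 0, 0]}]}}

```text
time_s: 7.45
eef_pos: [0.4492, 0.1705, 0.0095]
eef_rot: [0.0, 0.961, 0.276, 0.0]
wrist_force: [-0.1, 0.1, 0.1]
opening: 0.38
grasp_force: 0.0
```

Request:
{"op": "apply_moves", "data": {"moves": [{"jaw": 0.4, "offset": [0, 0, -10], "rot": [0, 0, 0]}, {"jaw": 0.4, "offset": [0, 0, -20], "rot": [0, 0, 0]}, {"jaw": 0.6, "offset": [0, 0, -30], "rot": [0, 0, 0]}, {"jaw": 0.8, "offset": [0, 0, -40], "rot": [0, 0, 0]}, {"jaw": 0.8, "offset": [0, 0, -40], "rot": [0, 0, 0]}]}}

```text
time_s: 8.07
eef_pos: [0.4488, 0.1704, 0.1511]
eef_rot: [0.0, 0.961, 0.276, 0.0]
wrist_force: [0.4, -0.8, 0.7]
opening: 0.806
grasp_force: 0.0
```

```bash
python3 - <<'E'
from h import *
im,P,C,K=shoot("wrist","pics/w3.png")
hsv=cv2.cvtColor(im,cv2.COLOR_RGB2HSV); br=(hsv[...,1]>110)&(hsv[...,0]>10)&(hsv[...,0]<30)
a=P[br&(np.hypot(P[...,0]-.45,P[...,1]-.17)<.045)&(P[...,2]<.06)]; print("nut",rect(a),a.mean(0),np.percentile(a[:,2],[5,50,99]))
for r in ctrl.outline_of("wrist","dish")[:1]:
    pts=P[r["region"]]; print("dish",rect(pts[~np.isnan(pts[:,0])]))
go((0.642,0.0275),0.10,78)
E
```

```text
nut (array([445.4, 165.1]), array([69.4, 26.4]), np.float32(49.3)) [0.44842206 0.16841072 0.02536082] [0.01490964 0.02264153 0.03432185]
dish (array([448.3, 166.4]), array([109.4, 105.6]), np.float32(73.3))
tool offset mm [ 84.1 222.   56.3] tool y at -57.9 tilt 0.54
turn about tool z 44.052244127712754
```

View pics/w3.png

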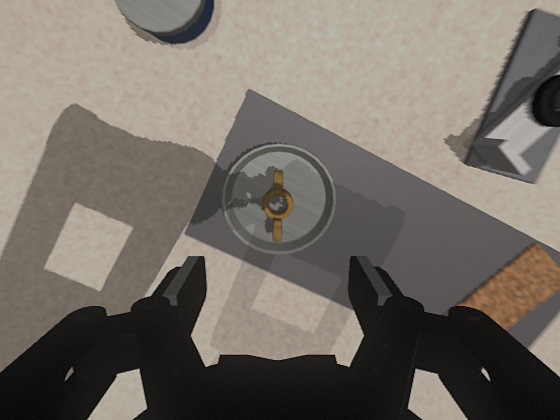

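The nut lies flat in the middle of the dish, around (278,205). Next is the spacer.

Request:
{"op": "apply_moves", "data": {"moves": [{"jaw": 0.8, "offset": [17, 44, 0], "rot": [0, 0, 0]}, {"jaw": 0.8, "offset": [17, 44, 0], "rot": [0, 0, 0]}, {"jaw": 0.8, "offset": [17, 44, 0], "rot": [0, 0, 0]}, {"jaw": 0.8, "offset": [17, 44, 0], "rot": [0, 0, 0]}, {"jaw": 0.8, "offset": [16, 46, 0], "rot": [0, 0, 0]}]}}

```text
time_s: 8.8
eef_pos: [0.6387, 0.026, 0.1487]
eef_rot: [-0.0, 0.961, 0.276, -0.0]
wrist_force: [0.3, 0.0, -0.2]
opening: 0.803
grasp_force: 0.0
```

Request:
{"op": "apply_moves", "data": {"moves": [{"jaw": 0.8, "offset": [0, 0, 0], "rot": [0, 0, 8.8]}, {"jaw": 0.8, "offset": [0, 0, 0], "rot": [0, 0, 8.8]}, {"jaw": 0.8, "offset": [0, 0, 0], "rot": [0, 0, 8.8]}, {"jaw": 0.8, "offset": [0, 0, 0], "rot": [0, 0, 8.8]}, {"jaw": 0.8, "offset": [0, 0, 0], "rot": [0, 0, 8.8]}]}}

```text
time_s: 9.43
eef_pos: [0.6375, 0.0268, 0.1486]
eef_rot: [-0.0, 0.994, -0.107, -0.001]
wrist_force: [-0.2, 0.2, -0.5]
opening: 0.799
grasp_force: 0.0
```

```bash
python3 - <<'E'
from h import *
im,P,C,K=shoot("wrist","pics/w4.png")
near=np.hypot(P[...,0]-.642,P[...,1]-.028)<.08
a=P[near&(P[...,2]>.033)&(P[...,2]<.042)]; print("spacer",rect(a),a.mean(0))
a=P[near&(P[...,2]>.021)&(P[...,2]<.029)]; print("brk",rect(a))
a=P[near&(P[...,2]>.057)&(P[...,2]<.066)]; print("stud top",rect(a),a.mean(0),len(a))
go((0.642,0.0275),0.028,78); print(ctrl.get_obs()["q"].round(2))
E
```

```text
spacer (array([623.1,  31. ]), array([39.8, 75.6]), np.float32(168.2)) [0.6361346  0.02827694 0.03763535]
brk (array([639.9,  27.4]), array([ 32. , 110.7]), np.float32(167.7))
stud top (array([640.7,  27.1]), array([11.5, 11. ]), np.float32(62.2)) [0.64105939 0.02715868 0.05959536] 181
tool offset mm [  4.4  -1.6 120.7] tool y at -102.6 tilt 0.07
turn about tool z -0.5889664649894826
[-0.14  0.4   1.51  0.    1.24  1.65]
```

View pics/w4.png

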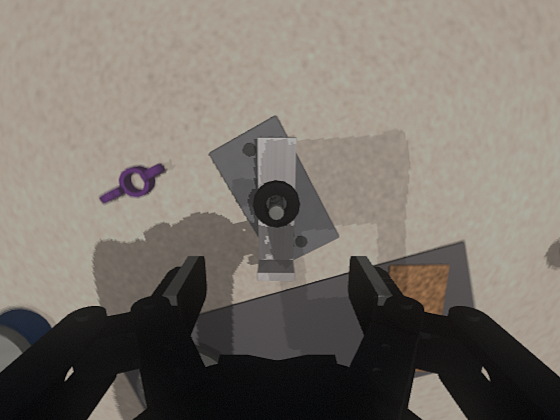

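The spacer on the stud shows at (276,203), with the lip toward the bottom of the image and the jaw across the bar.

Request:
{"op": "apply_moves", "data": {"moves": [{"jaw": 0.7, "offset": [3.5, -1, 30], "rot": [0, 0, 0]}, {"jaw": 0.7, "offset": [0, 0, 35], "rot": [0, 0, 0]}, {"jaw": 0.7, "offset": [0, 0, 30], "rot": [0, 0, 0]}, {"jaw": 0.7, "offset": [0, 0, 18], "rot": [0, 0, 0]}, {"jaw": 0.7, "offset": [0, 0, 7], "rot": [0, 0, 0]}]}}

```text
time_s: 10.1
eef_pos: [0.641, 0.0272, 0.0281]
eef_rot: [-0.0, 0.995, -0.104, -0.001]
wrist_force: [0.2, -0.9, -0.2]
opening: 0.7
grasp_force: 0.0
```

Request:
{"op": "apply_moves", "data": {"moves": [{"jaw": 0.55, "offset": [0, 0, 0], "rot": [0, 0, 0]}, {"jaw": 0.3, "offset": [0, 0, 0], "rot": [0, 0, 0]}, {"jaw": 0.3, "offset": [0, 0, 0], "rot": [0, 0, 0]}, {"jaw": 0.3, "offset": [0, 0, 0], "rot": [0, 0, 0]}, {"jaw": 0.3, "offset": [0, 0, 0], "rot": [0, 0, 0]}]}}

```text
time_s: 10.72
eef_pos: [0.6429, 0.0269, 0.0308]
eef_rot: [0.0, 0.995, -0.104, 0.001]
wrist_force: [-0.3, 0.1, 6.1]
opening: 0.426
grasp_force: 60.6
```

Request:
{"op": "apply_moves", "data": {"moves": [{"jaw": 0.3, "offset": [0, 0, -8], "rot": [0, 0, 0]}, {"jaw": 0.3, "offset": [0, 0, -18], "rot": [0, 0, 0]}, {"jaw": 0.3, "offset": [0, 0, -18], "rot": [0, 0, 0]}, {"jaw": 0.3, "offset": [0, 0, -18], "rot": [0, 0, 0]}, {"jaw": 0.3, "offset": [0, 0, -14], "rot": [0, 0, 0]}]}}

```text
time_s: 11.35
eef_pos: [0.6422, 0.027, 0.1073]
eef_rot: [0.0, 0.995, -0.104, 0.001]
wrist_force: [0.7, 0.1, -1.6]
opening: 0.429
grasp_force: 60.0
```

```bash
python3 - <<'E'
from h import *
im,P,C,K=shoot("wrist","pics/w5.png")
near=np.hypot(P[...,0]-.642,P[...,1]-.028)<.08
a=P[near&(P[...,2]>.021)&(P[...,2]<.029)]; print("brk",rect(a))
go((0.463,0.0395),0.06)
E
```

```text
brk (array([641.6,  27. ]), array([ 32., 108.]), np.float32(167.7))
tool offset mm [-179.2   25.    48.3] tool y at -102.0 tilt 0.24
```

View pics/w5.png

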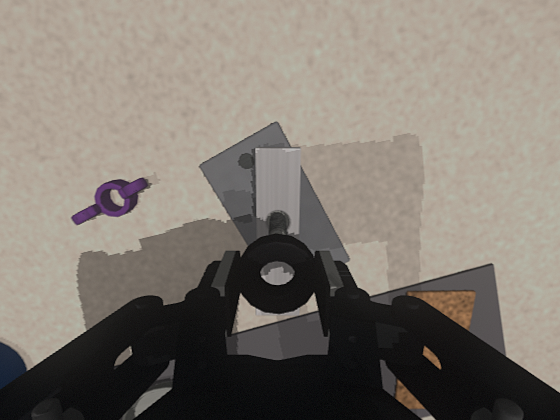

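The spacer is held level at (277,272) and the bracket is left in place on the stud.

Request:
{"op": "apply_moves", "data": {"moves": [{"jaw": 0.3, "offset": [-30, 4, 0], "rot": [0, 0, 0]}, {"jaw": 0.3, "offset": [-38, 5, 0], "rot": [0, 0, 0]}, {"jaw": 0.3, "offset": [-38, 5, 0], "rot": [0, 0, 0]}, {"jaw": 0.3, "offset": [-38, 6, 0], "rot": [0, 0, 0]}, {"jaw": 0.3, "offset": [-35, 5, 0], "rot": [0, 0, 0]}]}}

```text
time_s: 12.02
eef_pos: [0.4599, 0.0398, 0.1053]
eef_rot: [-0.0, 0.995, -0.104, -0.0]
wrist_force: [0.2, -0.1, 0.2]
opening: 0.424
grasp_force: 60.0
```

Request:
{"op": "apply_moves", "data": {"moves": [{"jaw": 0.3, "offset": [0, 0, 25], "rot": [0, 0, 0]}, {"jaw": 0.3, "offset": [0, 0, 30], "rot": [0, 0, 0]}, {"jaw": 0.3, "offset": [0, 0, 25], "rot": [0, 0, 0]}, {"jaw": 0.3, "offset": [0, 0, 12], "rot": [0, 0, 0]}, {"jaw": 0.3, "offset": [0, 0, 5], "rot": [0, 0, 0]}]}}

```text
time_s: 12.65
eef_pos: [0.4612, 0.0397, 0.008]
eef_rot: [-0.0, 0.995, -0.104, -0.0]
wrist_force: [0.1, 0.6, -0.1]
opening: 0.431
grasp_force: 60.0
```

```bash
python3 - <<'E'
from h import *
go((0.463,0.0395),0.0078)
E
```

```text
tool offset mm [ 1.8 -0.2  0.2] tool y at -102.0 tilt 0.04
```

Request:
{"op": "apply_moves", "data": {"moves": [{"jaw": 0.3, "offset": [1, 0, 1], "rot": [0, 0, 0]}, {"jaw": 0.6, "offset": [0, 0, 0], "rot": [0, 0, 0]}, {"jaw": 0.6, "offset": [0, 0, 0], "rot": [0, 0, 0]}, {"jaw": 0.6, "offset": [0, 0, 0], "rot": [0, 0, 0]}, {"jaw": 0.6, "offset": [0, 0, 0], "rot": [0, 0, 0]}]}}

```text
time_s: 13.28
eef_pos: [0.4625, 0.0395, 0.0074]
eef_rot: [0.0, 0.995, -0.104, 0.0]
wrist_force: [0.3, -0.5, -0.3]
opening: 0.601
grasp_force: 0.0
```

Request:
{"op": "apply_moves", "data": {"moves": [{"jaw": 0.6, "offset": [0, 0, -15], "rot": [0, 0, 0]}, {"jaw": 0.6, "offset": [0, 0, -30], "rot": [0, 0, 0]}, {"jaw": 0.8, "offset": [0, 0, -35], "rot": [0, 0, 0]}, {"jaw": 0.8, "offset": [0, 0, -35], "rot": [0, 0, 0]}, {"jaw": 0.8, "offset": [0, 0, -25], "rot": [0, 0, 0]}]}}

```text
time_s: 13.9
eef_pos: [0.463, 0.0394, 0.1501]
eef_rot: [0.0, 0.995, -0.104, 0.001]
wrist_force: [0.8, 0.2, -0.1]
opening: 0.803
grasp_force: 0.0
```

```bash
python3 - <<'E'
from h import *
im,P,C,K=shoot("wrist","pics/w6.png")
near=np.hypot(P[...,0]-.463,P[...,1]-.0395)<.06
a=P[near&(P[...,2]>.0105)&(P[...,2]<.03)]; print("spacer",rect(a),a.mean(0),np.percentile(a[:,2],[5,50,95]))
for t in ["dish","pad","mat"]:
  for r in ctrl.outline_of("wrist",t)[:1]:
    pts=P[r["region"]]; print(t,r["score"],rect(pts[~np.isnan(pts[:,0])]))
go((0.641,0.027),0.10,78)
E
```

```text
spacer (array([461.3,  40.1]), array([38.7, 39. ]), np.float32(117.3)) [0.4619688  0.03991111 0.01459124] [0.01287541 0.01467665 0.0158796 ]
dish 0.94 (array([461.4, 158.9]), array([ 91.9, 150.3]), np.float32(115.7))
pad 0.61 (array([477.4, -86.4]), array([ 63.2, 131.6]), np.float32(168.3))
mat 0.69 (array([463. ,  41.4]), array([152., 395.]), np.float32(95.5))
tool offset mm [177.1 -24.8  48. ] tool y at -102.0 tilt 0.08
turn about tool z 0.04415586605955468
```

View pics/w6.png

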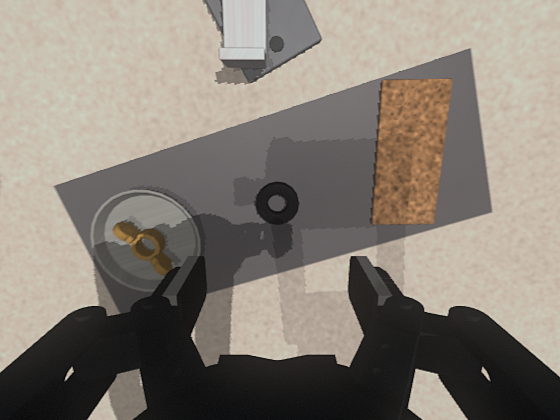

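The spacer lies flat in the middle of the mat at (277,203). The pad is at (412,150) and the nut in the dish at (146,245). Now the bracket.

Request:
{"op": "apply_moves", "data": {"moves": [{"jaw": 0.7, "offset": [30, -5, 0], "rot": [0, 0, 0]}, {"jaw": 0.7, "offset": [38, -5, 0], "rot": [0, 0, 0]}, {"jaw": 0.7, "offset": [38, -5, 0], "rot": [0, 0, 0]}, {"jaw": 0.7, "offset": [38, -5, 0], "rot": [0, 0, 0]}, {"jaw": 0.7, "offset": [33, -5, 0], "rot": [0, 0, 0]}]}}

```text
time_s: 14.72
eef_pos: [0.6408, 0.0272, 0.145]
eef_rot: [-0.0, 0.995, -0.104, -0.002]
wrist_force: [0.6, -0.0, -0.1]
opening: 0.7
grasp_force: 0.0
```

Request:
{"op": "apply_moves", "data": {"moves": [{"jaw": 0.7, "offset": [0, 0, 35], "rot": [0, 0, 0]}, {"jaw": 0.7, "offset": [0, 0, 35], "rot": [0, 0, 0]}, {"jaw": 0.7, "offset": [0, 0, 30], "rot": [0, 0, 0]}, {"jaw": 0.7, "offset": [0, 0, 20], "rot": [0, 0, 0]}, {"jaw": 0.7, "offset": [0, 0, 8], "rot": [0, 0, 0]}]}}

```text
time_s: 15.35
eef_pos: [0.6393, 0.0274, 0.0171]
eef_rot: [-0.0, 0.995, -0.104, -0.002]
wrist_force: [-0.5, -0.0, 0.7]
opening: 0.703
grasp_force: 0.0
```

```bash
python3 - <<'E'
from h import *
go((0.641,0.027),0.014,78)
E
```

```text
tool offset mm [1.8 0.  3.1] tool y at -102.0 tilt 0.19
turn about tool z 0.039637319850442054
```

Request:
{"op": "apply_moves", "data": {"moves": [{"jaw": 0.6, "offset": [1.5, 0, 3], "rot": [0, 0, 0]}, {"jaw": 0.4, "offset": [0, 0, 0], "rot": [0, 0, 0]}, {"jaw": 0.2, "offset": [0, 0, 0], "rot": [0, 0, 0]}, {"jaw": 0.2, "offset": [0, 0, 0], "rot": [0, 0, 0]}, {"jaw": 0.2, "offset": [0, 0, 0], "rot": [0, 0, 0]}]}}

```text
time_s: 15.98
eef_pos: [0.6433, 0.0268, 0.0177]
eef_rot: [0.0, 0.995, -0.104, 0.001]
wrist_force: [0.4, 0.3, 7.2]
opening: 0.349
grasp_force: 60.1
```

Request:
{"op": "apply_moves", "data": {"moves": [{"jaw": 0.2, "offset": [0, 0, -8], "rot": [0, 0, 0]}, {"jaw": 0.2, "offset": [0, 0, -20], "rot": [0, 0, 0]}, {"jaw": 0.2, "offset": [0, 0, -25], "rot": [0, 0, 0]}, {"jaw": 0.2, "offset": [0, 0, -25], "rot": [0, 0, 0]}, {"jaw": 0.2, "offset": [0, 0, -20], "rot": [0, 0, 0]}]}}

```text
time_s: 16.6
eef_pos: [0.6424, 0.0269, 0.1165]
eef_rot: [0.0, 0.995, -0.104, 0.001]
wrist_force: [-0.7, 0.0, -1.7]
opening: 0.354
grasp_force: 59.8
```

```bash
python3 - <<'E'
from h import *
im,P,C,K=shoot("wrist","pics/w7.png")
go((0.478,-0.087),0.0075,79)
E
```

```text
tool offset mm [-139.5  145.8  111. ] tool y at -101.9 tilt 0.3
turn about tool z -0.9488683945178877
```

View pics/w7.png

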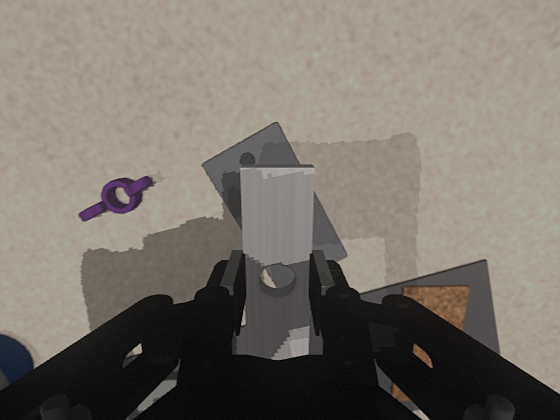

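The bracket is held level and the stud is bare. Moving it over the pad.

Request:
{"op": "apply_moves", "data": {"moves": [{"jaw": 0.2, "offset": [-28, 29, 0], "rot": [0, 0, 0]}, {"jaw": 0.2, "offset": [-28, 29, 0], "rot": [0, 0, 0]}, {"jaw": 0.2, "offset": [-28, 29, 0], "rot": [0, 0, 0]}, {"jaw": 0.2, "offset": [-28, 29, 0], "rot": [0, 0, 0]}, {"jaw": 0.2, "offset": [-26, 29.5, 0], "rot": [0, 0, -1]}]}}

```text
time_s: 17.27
eef_pos: [0.4756, -0.0872, 0.1143]
eef_rot: [-0.0, 0.995, -0.095, -0.0]
wrist_force: [0.1, -0.9, -0.9]
opening: 0.349
grasp_force: 59.8
```

Request:
{"op": "apply_moves", "data": {"moves": [{"jaw": 0.2, "offset": [0, 0, 30], "rot": [0, 0, 0]}, {"jaw": 0.2, "offset": [0, 0, 30], "rot": [0, 0, 0]}, {"jaw": 0.2, "offset": [0, 0, 25], "rot": [0, 0, 0]}, {"jaw": 0.2, "offset": [0, 0, 12], "rot": [0, 0, 0]}, {"jaw": 0.2, "offset": [0, 0, 5], "rot": [0, 0, 0]}]}}

```text
time_s: 17.9
eef_pos: [0.4768, -0.0867, 0.012]
eef_rot: [-0.0, 0.995, -0.095, -0.0]
wrist_force: [-0.2, 0.0, -2.1]
opening: 0.352
grasp_force: 59.9
```

```bash
python3 - <<'E'
from h import *
go((0.478,-0.087),0.0087,79)
E
```

```text
tool offset mm [1.2 0.1 3.3] tool y at -101.0 tilt 0.04
turn about tool z 0.04265764216398793
```

Request:
{"op": "apply_moves", "data": {"moves": [{"jaw": 0.2, "offset": [1, 0, 2], "rot": [0, 0, 0]}, {"jaw": 0.2, "offset": [0, 0, 1.5], "rot": [0, 0, 0]}, {"jaw": 0.55, "offset": [0, 0, 0], "rot": [0, 0, 0]}, {"jaw": 0.55, "offset": [0, 0, 0], "rot": [0, 0, 0]}, {"jaw": 0.55, "offset": [0, 0, 0], "rot": [0, 0, 0]}]}}

```text
time_s: 18.52
eef_pos: [0.4782, -0.0871, 0.0091]
eef_rot: [0.0, 0.995, -0.095, 0.0]
wrist_force: [-0.7, -0.3, 0.8]
opening: 0.551
grasp_force: 0.0
```

Request:
{"op": "apply_moves", "data": {"moves": [{"jaw": 0.55, "offset": [0, 0, -12], "rot": [0, 0, 0]}, {"jaw": 0.55, "offset": [0, 0, -25], "rot": [0, 0, 0]}, {"jaw": 0.8, "offset": [0, 0, -40], "rot": [0, 0, 0]}, {"jaw": 0.8, "offset": [0, 0, -40], "rot": [0, 0, 0]}, {"jaw": 0.8, "offset": [0, 0, -35], "rot": [0, 0, 0]}]}}

```text
time_s: 19.15
eef_pos: [0.4782, -0.0871, 0.1633]
eef_rot: [0.0, 0.995, -0.095, 0.001]
wrist_force: [0.7, 0.5, 0.1]
opening: 0.8
grasp_force: 0.0
```

```bash
python3 - <<'E'
from h import *
im,P,C,K=shoot("wrist","pics/w8.png")
near=np.hypot(P[...,0]-.478,P[...,1]+.087)<.09
a=P[near&(P[...,2]>.0125)&(P[...,2]<.06)]; print("brk",rect(a),np.percentile(a[:,2],[5,50,95]))
a=P[near&(P[...,2]>.0125)&(P[...,2]<.022)]; print("bar",rect(a))
for r in ctrl.outline_of("wrist","pad")[:1]:
    pts=P[r["region"]]; print(r["score"],rect(pts[~np.isnan(pts[:,0])]))
go((0.5507,-0.3185),0.12,-18)
E
```

```text
brk (array([472.1, -85.7]), array([ 32. , 118.1]), np.float32(169.0)) [0.01576113 0.01702531 0.04230355]
bar (array([475.7, -86.4]), array([ 32. , 110.7]), np.float32(169.0))
0.59 (array([478.8, -86.2]), array([ 60.9, 129.2]), np.float32(168.6))
tool offset mm [112.  212.8  47.4] tool y at -100.9 tilt 0.52
turn about tool z -82.94769439761586
```

View pics/w8.png

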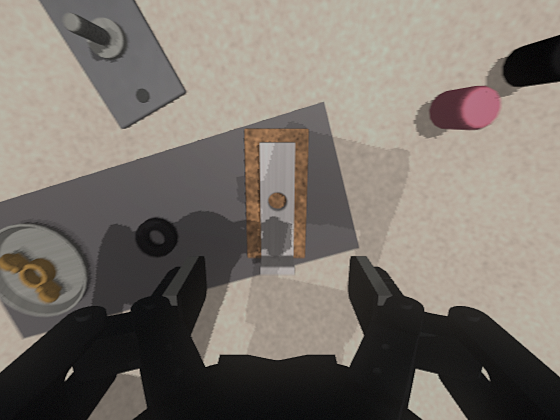

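The bracket lies centred on the pad at (277,200), the spacer at (156,237) and the nut in the dish. Next the black cap, upper right at (535,62).

Request:
{"op": "apply_moves", "data": {"moves": [{"jaw": 0.8, "offset": [22, 43, 0], "rot": [0, 0, 0]}, {"jaw": 0.8, "offset": [22, 43, 0], "rot": [0, 0, 0]}, {"jaw": 0.8, "offset": [22, 43, 0], "rot": [0, 0, 0]}, {"jaw": 0.8, "offset": [22, 43, 0], "rot": [0, 0, 0]}, {"jaw": 0.8, "offset": [23, 41, 0], "rot": [0, 0, 0]}]}}

```text
time_s: 19.88
eef_pos: [0.5463, -0.3185, 0.1602]
eef_rot: [-0.0, 0.995, -0.096, -0.0]
wrist_force: [0.9, 0.5, 0.1]
opening: 0.805
grasp_force: 0.0
```

Request:
{"op": "apply_moves", "data": {"moves": [{"jaw": 0.8, "offset": [0, 0, 0], "rot": [0, 0, -10.4]}, {"jaw": 0.8, "offset": [0, 0, 0], "rot": [0, 0, -10.4]}, {"jaw": 0.8, "offset": [0, 0, 0], "rot": [0, 0, -10.4]}, {"jaw": 0.8, "offset": [0, 0, 0], "rot": [0, 0, -10.4]}, {"jaw": 0.8, "offset": [0, 0, 0], "rot": [0, 0, -10.4]}]}}

```text
time_s: 20.5
eef_pos: [0.546, -0.3169, 0.1601]
eef_rot: [-0.001, 0.936, 0.353, -0.0]
wrist_force: [0.0, 0.3, 0.0]
opening: 0.804
grasp_force: 0.0
```

Request:
{"op": "apply_moves", "data": {"moves": [{"jaw": 0.8, "offset": [0, 0, 0], "rot": [0, 0, -10.4]}, {"jaw": 0.8, "offset": [0, 0, 0], "rot": [0, 0, -10.4]}, {"jaw": 0.8, "offset": [0, 0, 0], "rot": [0, 0, -10.4]}, {"jaw": 0.8, "offset": [0, 0, 0], "rot": [0, 0, 0]}, {"jaw": 0.8, "offset": [0, 0, 0], "rot": [0, 0, 0]}]}}

```text
time_s: 21.12
eef_pos: [0.5463, -0.317, 0.1605]
eef_rot: [-0.0, 0.809, 0.588, -0.0]
wrist_force: [-0.7, 1.0, -1.3]
opening: 0.793
grasp_force: 0.0
```

```bash
python3 - <<'E'
from h import *
im,P,C,K=shoot("wrist","pics/w9.png")
for c in [(.5507,-.3185),(.528,-.255)]:
    a=P[(np.hypot(P[...,0]-c[0],P[...,1]-c[1])<.03)&(P[...,2]>.049)&(P[...,2]<.058)]; print(len(a),len(a) and (rect(a),a.mean(0)))
go((0.5507,-0.3185),0.024,-18)
E
```

```text
1024 ((array([ 552. , -322.8]), array([31.2, 30.8]), np.float32(9.3)), array([ 0.55243122, -0.32214535,  0.05169687]))
1244 ((array([ 528. , -256.8]), array([31.2, 31.1]), np.float32(78.6)), array([ 0.52847938, -0.25651951,  0.05167948]))
tool offset mm [ -0.    4.7 136.6] tool y at -17.9 tilt 0.02
turn about tool z 0.07611099710268832
```

View pics/w9.png

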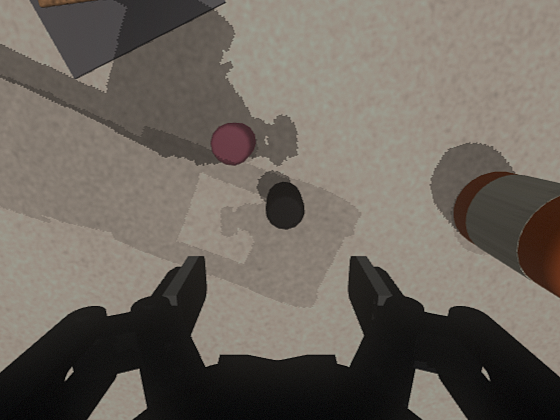

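The black cap is at (285,205), with the pink one off to the tool's +x side and the bottle clear on the right.

Request:
{"op": "apply_moves", "data": {"moves": [{"jaw": 0.7, "offset": [-3.5, 7, 30], "rot": [0, 0, 0]}, {"jaw": 0.7, "offset": [0, 0, 35], "rot": [0, 0, 0]}, {"jaw": 0.7, "offset": [0, 0, 35], "rot": [0, 0, 0]}, {"jaw": 0.7, "offset": [0, 0, 25], "rot": [0, 0, 0]}, {"jaw": 0.7, "offset": [0, 0, 13], "rot": [0, 0, 0]}]}}

```text
time_s: 21.8
eef_pos: [0.5512, -0.322, 0.021]
eef_rot: [-0.001, 0.808, 0.589, -0.0]
wrist_force: [0.0, -0.3, 0.9]
opening: 0.705
grasp_force: 0.0
```

Request:
{"op": "apply_moves", "data": {"moves": [{"jaw": 0.6, "offset": [0, 0, 0], "rot": [0, 0, 0]}, {"jaw": 0.4, "offset": [0, 0, 0], "rot": [0, 0, 0]}, {"jaw": 0.2, "offset": [0, 0, 0], "rot": [0, 0, 0]}, {"jaw": 0.2, "offset": [0, 0, 0], "rot": [0, 0, 0]}, {"jaw": 0.2, "offset": [0, 0, 0], "rot": [0, 0, 0]}]}}

```text
time_s: 22.42
eef_pos: [0.553, -0.3234, 0.0244]
eef_rot: [0.001, 0.808, 0.589, 0.0]
wrist_force: [-0.8, -0.2, 6.1]
opening: 0.38
grasp_force: 60.0
```

Request:
{"op": "apply_moves", "data": {"moves": [{"jaw": 0.2, "offset": [0, 0, -10], "rot": [0, 0, 0]}, {"jaw": 0.2, "offset": [0, 0, -25], "rot": [0, 0, 0]}, {"jaw": 0.2, "offset": [0, 0, -30], "rot": [0, 0, 0]}, {"jaw": 0.2, "offset": [0, 0, -30], "rot": [0, 0, 0]}, {"jaw": 0.2, "offset": [0, 0, -25], "rot": [0, 0, 0]}]}}

```text
time_s: 23.05
eef_pos: [0.5521, -0.3227, 0.1445]
eef_rot: [0.0, 0.808, 0.589, 0.0]
wrist_force: [0.5, -0.2, -0.4]
opening: 0.379
grasp_force: 59.6
```

```bash
python3 - <<'E'
from h import *
im,P,C,K=shoot("wrist","pics/w10.png")
T=pose(); a=P.reshape(-1,3); b=(a-T[:3,3])@T[:3,:3]  # tool coords
m=(np.abs(b[:,0])<.03)&(np.abs(b[:,1])<.016)&(b[:,2]<.0)&(b[:,2]>-.05)
print("cap pts in tool",m.sum(),np.percentile(b[m],[2,50,98],axis=0).round(4).tolist())
go((0.641,0.0272),0.12)
E
```

```text
cap pts in tool 5690 [[-0.0112, -0.0146, -0.0315], [0.0066, 0.0004, -0.0232], [0.0174, 0.0156, -0.0023]]
tool offset mm [361.1 -24.1  27.3] tool y at -17.8 tilt 0.36
```

View pics/w10.png

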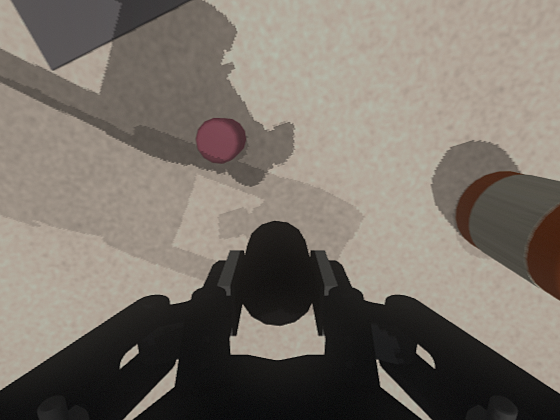

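The cap is held upright, at about (277,275). Carrying it to the stud.

Request:
{"op": "apply_moves", "data": {"moves": [{"jaw": 0.2, "offset": [25, -2, 0], "rot": [0, 0, 0]}, {"jaw": 0.2, "offset": [40, -3, 0], "rot": [0, 0, 0]}, {"jaw": 0.2, "offset": [40, -3, 0], "rot": [0, 0, 0]}, {"jaw": 0.2, "offset": [40, -3, 0], "rot": [0, 0, 0]}, {"jaw": 0.2, "offset": [40, -2, 0], "rot": [0, 0, 0]}]}}

```text
time_s: 23.72
eef_pos: [0.5952, -0.1394, 0.1411]
eef_rot: [-0.001, 0.808, 0.59, -0.001]
wrist_force: [0.1, -0.2, -0.6]
opening: 0.376
grasp_force: 59.6
```

Request:
{"op": "apply_moves", "data": {"moves": [{"jaw": 0.2, "offset": [40, -3, 0], "rot": [0, 0, 0]}, {"jaw": 0.2, "offset": [40, -3, 0], "rot": [0, 0, 0]}, {"jaw": 0.2, "offset": [40, -3, 0], "rot": [0, 0, 0]}, {"jaw": 0.2, "offset": [40, -2, 0], "rot": [0, 0, 0]}, {"jaw": 0.2, "offset": [16, 0, 0], "rot": [0, 0, 0]}]}}

```text
time_s: 24.35
eef_pos: [0.6381, 0.032, 0.1412]
eef_rot: [-0.001, 0.807, 0.591, -0.001]
wrist_force: [-0.3, -0.8, -0.9]
opening: 0.376
grasp_force: 59.6
```

```bash
python3 - <<'E'
from h import *
T=pose()
im,P,C,K=shoot("top")
for r in ctrl.outline_of("top","plate")[:1]:
    pts=P[r["region"]]; pts=pts[~np.isnan(pts[:,0])]; print("plate",r["score"],rect(pts[pts[:,2]<.012]))
im,P,C,K=shoot("wrist")
a=P[(np.hypot(P[...,0]-.641,P[...,1]-.027)<.05)&(P[...,2]>.012)&(P[...,2]<.07)]; print("boss/stud",len(a),len(a) and rect(a))
go((0.641,0.0272),0.0405)
E
```

```text
plate 0.8 (array([635.8,  28.9]), array([37.1, 83.5]), np.float32(169.5))
boss/stud 873 (array([640.3,  28.4]), array([27. , 29.4]), np.float32(162.3))
tool offset mm [ -1.1   3.1 101.3] tool y at -17.7 tilt 0.1
```

Request:
{"op": "apply_moves", "data": {"moves": [{"jaw": 0.2, "offset": [-1, 3, 15], "rot": [0, 0, 0]}, {"jaw": 0.2, "offset": [0, 0, 20], "rot": [0, 0, 0]}, {"jaw": 0.2, "offset": [0, 0, 15], "rot": [0, 0, 0]}, {"jaw": 0.2, "offset": [0, 0, 0], "rot": [0, 0, 0]}, {"jaw": 0.2, "offset": [0, 0, 0], "rot": [0, 0, 0]}]}}

```text
time_s: 25.12
eef_pos: [0.642, 0.0264, 0.0929]
eef_rot: [0.0, 0.808, 0.589, 0.0]
wrist_force: [0.4, 0.1, 0.6]
opening: 0.379
grasp_force: 59.6
```

```bash
python3 - <<'E'
from h import *
go((0.641,0.0272),0.0405)
E
```

```text
tool offset mm [ 0.5 -1.3 52.4] tool y at -17.8 tilt 0.01
```

Request:
{"op": "apply_moves", "data": {"moves": [{"jaw": 0.2, "offset": [0.5, -1, 12], "rot": [0, 0, 0]}, {"jaw": 0.2, "offset": [0, 0, 13], "rot": [0, 0, 0]}, {"jaw": 0.2, "offset": [0, 0, 12], "rot": [0, 0, 0]}, {"jaw": 0.2, "offset": [0, 0, 9], "rot": [0, 0, 0]}, {"jaw": 0.2, "offset": [0, 0, 5], "rot": [0, 0, 0]}]}}

```text
time_s: 25.75
eef_pos: [0.6407, 0.0274, 0.0408]
eef_rot: [-0.0, 0.808, 0.589, -0.0]
wrist_force: [0.0, -0.5, 0.1]
opening: 0.378
grasp_force: 59.6
```

Request:
{"op": "apply_moves", "data": {"moves": [{"jaw": 0.2, "offset": [0, 0, 1.5], "rot": [0, 0, 0]}, {"jaw": 0.2, "offset": [0, 0, 0], "rot": [0, 0, 0]}, {"jaw": 0.2, "offset": [0, 0, 0], "rot": [0, 0, 0]}, {"jaw": 0.2, "offset": [0, 0, 0], "rot": [0, 0, 0]}, {"jaw": 0.2, "offset": [0, 0, 0], "rot": [0, 0, 0]}]}}

```text
time_s: 26.38
eef_pos: [0.6413, 0.0273, 0.0405]
eef_rot: [0.0, 0.808, 0.589, 0.0]
wrist_force: [-0.7, 0.2, 0.9]
opening: 0.377
grasp_force: 59.6
```

Down on the boss: the command bottomed out with a slight force. Releasing and backing off.

Request:
{"op": "apply_moves", "data": {"moves": [{"jaw": 0.65, "offset": [0, 0, 0], "rot": [0, 0, 0]}, {"jaw": 0.65, "offset": [0, 0, 0], "rot": [0, 0, 0]}, {"jaw": 0.65, "offset": [0, 0, 0], "rot": [0, 0, 0]}, {"jaw": 0.65, "offset": [0, 0, 0], "rot": [0, 0, 0]}, {"jaw": 0.65, "offset": [0, 0, -10], "rot": [0, 0, 0]}]}}

```text
time_s: 27.0
eef_pos: [0.6402, 0.0274, 0.0497]
eef_rot: [-0.001, 0.808, 0.589, -0.001]
wrist_force: [0.9, -0.3, -0.4]
opening: 0.652
grasp_force: 0.0
```

Request:
{"op": "apply_moves", "data": {"moves": [{"jaw": 0.7, "offset": [0, 0, -25], "rot": [0, 0, 0]}, {"jaw": 0.7, "offset": [0, 0, -35], "rot": [0, 0, 0]}, {"jaw": 0.7, "offset": [0, 0, -35], "rot": [0, 0, 0]}, {"jaw": 0.7, "offset": [0, 0, -30], "rot": [0, 0, 0]}, {"jaw": 0.7, "offset": [0, 0, 0], "rot": [0, 0, 0]}]}}

```text
time_s: 27.62
eef_pos: [0.6432, 0.0271, 0.1795]
eef_rot: [0.002, 0.808, 0.59, 0.003]
wrist_force: [0.7, -0.0, -0.4]
opening: 0.693
grasp_force: 0.0
```

```bash
python3 - <<'E'
from h import *
im,P,C,K=shoot("wrist")
a=P[(np.hypot(P[...,0]-.641,P[...,1]-.027)<.03)&(P[...,2]>.06)&(P[...,2]<.08)]; print("cap top",len(a),rect(a),np.percentile(a[:,2],[5,50,95]))
im2,P,C,K=shoot("scene","pics/s2.png")
E
```

```text
cap top 1146 (array([642.2,  27.9]), array([32.2, 32.8]), np.float32(161.5)) [0.06304982 0.06767837 0.0688406 ]
```

View pics/s2.png

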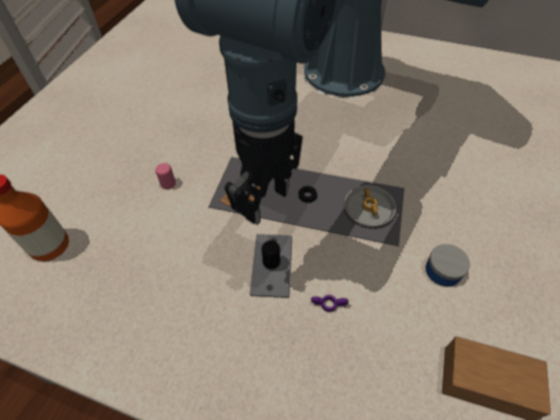

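The cap stands upright on the stud at (271,255), with its top at 68 mm, so the rim is at 16 mm as required. The nut, spacer and tin are in place, and the robot is clear of everything.

```bash
python3 -c "
from bench import ctrl
print(ctrl.hand_in())"
```

```text
the job is handed in; nothing more can be done
None
```

I handed the job in at about 28 s: by the camera checks the nut is in the dish, the spacer mid-mat, the bracket along the cork pad, and the black cap down over the stud, with the tin untouched; the hand-in returned no verdict.

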